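# Feed a strap blank into the guarded bench punch with the push stick

### The job

Lay the steel strap blank on the bed of the bench punch in line with the opening under the guard, then feed it lengthwise through that opening with the wooden push stick behind it until it has pushed the hidden trip plunger fully home; push gently, do not ram it, and do not touch the strap by hand once its rear end is near the guard. Then draw the stick out, lay it down on the bench top, not on the punch, and let go of it, and leave the strap home in the punch and the alternator, the carton and the jar undisturbed.

Things in the scene. Friction and masses are not known exactly. Their poses are not given: they have to be found in the camera images.
- punch: Grey bench punch, fixed. Origin: on the bench top under the middle of the guard's front edge; +x is the feed direction (into the opening). Its flat bed, 20 mm thick, 110 mm wide, starts at x = -0.17 and runs right through. The guard is a closed box, x = 0 to 0.26, 146 mm wide, top 80 mm above the bench; on it from x = 0.115 a head and a lever (-y side), up to 219 mm high.
- mouth (a point): Middle of the opening at the guard's front edge, on the bed's surface (20 mm above the bench); axes as the punch. The opening is a straight channel 46 mm wide and 32 mm high. Two lead-in plates 28 mm high flare out in front of it to about 90 mm wide at 42 mm before the edge.
- plunger (a joint): Trip plunger hidden in the channel: 0 = out, 0.010 m = home against a hard end. It slides stiffly (about 4 N) and stays where pushed. Its place is not known beforehand: the strap's front end meets it 145 to 185 mm past the guard's front edge, then goes 10 mm more; the strap's rear end is then 25 to 65 mm inside the guard. A rod out of the punch's rear moves with it.
- strap: Strap blank: dark flat steel bar 130 x 40 x 14 mm, about 0.4 to 0.6 kg, two dark dimples on top. Origin: centre of its underside; x along its length, z up. Either end may go first.
- strap_end_a (a point): Middle of the strap's +x end face (65 mm from its centre, 7 mm above its underside).
- strap_end_b (a point): Middle of the strap's -x end face (65 mm from its centre, 7 mm above its underside).
- stick: Push stick of plain plywood, about 0.14 kg: a flat shoe 200 x 30 x 14 mm with an upright handle block on it 70 mm long (x), 24 mm wide (y), its top 70 mm above the underside. Origin: underside, below the handle's centre; x points to the nose. The shoe runs from x = -0.045 to the nose at x = +0.155.
- stick_nose (a point): Middle of the stick's flat nose face (155 mm ahead of the handle's centre, 7 mm above the underside).
- alternator: Bystander: aluminium alternator standing on its back, 112 mm across (166 mm over its two lugs), 97 mm high. Origin: centre of its underside.
- carton: Bystander: cardboard carton 100 x 70 x 50 mm. Origin: centre of its underside.
- grease_jar: Bystander: grey jar, 70 mm across, 75 mm high. Origin: centre of its underside.
Mind the look-alikes: they are no part of the job. What is shaped like the strap but blue is not meant. Several things have the shape of the stick; the one meant has the colours described above.

How it is judged:
On the way:
1. the strap, pushed by the stick, has driven the plunger home (at least 7.5 of its 10 mm) (value of joint plunger above 0.0075 m and contact force between stick and strap above 0.5 N), for 0.05 s.
At the end, for the whole second after the job is handed in: The plunger is at least 7.5 mm in (of 10), the strap lies flat (within 0.1 rad) in the channel with its centre more than 80 mm past the guard's front edge, and the stick lies at rest on the bench top (origin under 18 mm and nose under 24 mm above the bench, so not on the punch's bed) (value of joint plunger above 0.0075 m and x of strap in the frame of mouth above 0.08 m and angle between strap's own z axis and vertical below 0.1 rad and height (world z) of stick below 0.018 m and height (world z) of stick_nose below 0.024 m and linear speed of each of stick, strap below 0.02 m/s); the robot touches nothing.
It fails at once if the stick presses on the strap with more than 50 N (ramming) (contact force between stick and strap above 50 N).
It fails at once if the fingers touch the strap while its rear end is less than 30 mm from the guard's front edge or inside it (contact force between the fingers and strap above 0.5 N and x of strap in the frame of mouth above 0.035 m).
It fails at once if the alternator is moved by more than 30 mm (distance of alternator from where it was at the start of the episode above 0.03 m).
It fails at once if the carton is moved by more than 30 mm (distance of carton from where it was at the start of the episode above 0.03 m).
It fails at once if the jar is moved by more than 30 mm (distance of grease_jar from where it was at the start of the episode above 0.03 m).
It also fails if it takes over 64 s, if anything falls off the work surface, if the arm or the gripper's body presses on something with over 40 N, if the wrist force passes 120 N, or if a joint passes its speed limit or range.

### The arm

A 6-joint arm with a two-finger parallel gripper is mounted at the origin on the work surface. World frame = base frame: x ahead of the robot, y to its left, z up, the work surface at z = 0. Lengths are in m, angles in rad, forces in N, time in s.
With the tool pointing down it reaches from about 0.275 to 0.825 m from the base axis. Payload 4.9 kg.
Tool frame: the origin (TCP) lies midway between the tips of the shut fingers; the grasp point (between the pads) lies 19 mm behind it (bot.grip_depth is the distance from the TCP to the grasp point, in m); z points along the fingers, y is the line along which they close (so a half turn about z gives the same grasp; the last joint's range is limited). The gripper opens to 85 mm and grips with 20 to 120 N. Pads are 22 mm wide; open, the fingers measure 114 mm over their backs; the gripper's body (76 mm by 85 mm) begins 54 mm behind the grasp point. The pads swing forward as they close: fully open they stand 13 mm farther back than shut.
Start: joints at [1.043, 0.326, -0.193, 1.052, 0, 1.437], TCP at [0.211, 0.508, 0.231] pointing down, gripper open.
Joint ranges: [-2.65, 2.65], [-0.97, 1.79], [-1.3, 1.35], [-1.93, 2.1], [-1.47, 1.37], [-3.14, 3.14]. Speed limits (rad/s): [2.57, 2.57, 3.14, 3.14, 3.14, 3.14].

### API

Orientations are given as a unit quaternion [w, x, y, z].
In Python, from cell import bot gives the robot as it stands. Calls block until the motion is done:
- bot.move_pose(position, orientation): joint-space move of the TCP to a pose.
- bot.move_linear(position, speed=0.15, rotation=None, until_force=None): straight line of the TCP; rotation=None keeps the orientation; speed is the mean speed in m/s. With until_force (N) it stops when the force on the tool has changed by that much, and returns True; else False.
- bot.goto_joints(angles): joint-space move.
- bot.set_gripper(opening, grasp_force=None): opening from 0.0 (shut) to 1.0 (fully open); grasp_force is the grip in N (None keeps the last); returns when the fingers have stopped.
- bot.wait(seconds).
- bot.solve_ik(position, orientation): joint angles nearest the present ones, or None.
- bot.camera(name): name is "scene" or "top"; returns the picture (384x512x3 uint8, red, green, blue); there is no depth.
- bot.calibration(name): a dict with "mtx" (3x3 intrinsics, pixels), "extrinsics" (4x4, takes a point from world to camera coordinates). Camera axes: x right, y down, z forward; pixel columns grow to the right and rows downward; lengths in m; the calibration is good to about 2 mm. A picture is of the moment at which its call begins. calibration takes no time and is no camera call.
A pose or a line that the arm cannot do raises bot.PlanningError and nothing moves.
- bot.close_job(): hands the job in; it is judged then, once.
Trained networks look in the newest picture that a camera, given by its name, has taken for a name from the list of things; names that differ only in an ending like _2 or _b are one class to them, and where a whole thing is asked for, a point or a joint stands for the part that bears it (a point fixed in the world has none). Each returns a list of dicts, best first, with "confidence" (0 to 1); they miss things now and then, are a little off and sometimes report something else, mostly with a low value. They report only what shows in the picture. A call takes as long as a camera call. They do not tell look-alikes from the thing itself.
- bot.search_frame(camera, thing): "bbox" ([left, top, width, height] in pixels, round what is visible of it).
Readings, each from a call of its own:
- bot.read_clock(): time.
- bot.read_joint_positions(): joint angles.
- bot.read_joint_vel(): joint speeds.
- bot.read_joint_efforts(): joint torques, N m.
- bot.read_position(): TCP position.
- bot.read_tool_rot(): TCP orientation.
- bot.read_ft_force(): force on the tool from outside, world axes, zero at the start.
- bot.read_moment(): the same for the moment, N m.
- bot.read_gripper_width(): opening from 0.0 (shut) to 1.0 (fully open).
- bot.read_finger_force(): force on a finger pad.
Only numpy, scipy, OpenCV 4.12 (cv2) and the standard library are available. Lean on these libraries where they do the work, as an engineer would, in place of code of your own. Each camera call takes 0.05 s, during which the arm holds its last target. There are 200 camera calls.

## Working session

There is one attempt and no reset: what is moved stays moved. The work goes in short steps, each a Python script; the robot and the scene stay as the last script left them, time stands still between calls to the robot, and variables do not carry over. Pictures are saved under pics/ and viewed, at most 12 in all, crops included, and the job is handed in when it is done.

```bash
mkdir -p pics; ls; python3 - <<'E'
from cell import bot
import cv2
for c in("scene","top"):
    im=bot.camera(c); cv2.imwrite(f"pics/{c}0.png",cv2.resize(im[:,:,::-1],(768,576),interpolation=cv2.INTER_CUBIC))
    k=bot.calibration(c); print(c,k["mtx"].round(1).tolist(),k["extrinsics"].round(3).tolist())
    for t in("strap","stick","punch","alternator","carton","grease_jar"):
        print(t,[(d["bbox"],round(d["confidence"],2)) for d in bot.search_frame(c,t)])
print(bot.read_clock(),bot.read_tool_rot())
E
```

```text
pics
scene [[407.4, 0.0, 252.8], [0.0, 407.4, 198.6], [0.0, 0.0, 1.0]] [[-0.79, 0.613, -0.0, 0.485], [0.495, 0.638, -0.589, -0.148], [-0.361, -0.466, -0.808, 1.301], [0.0, 0.0, 0.0, 1.0]]
strap [([258.2, 131.4, 33.4, 18.8], 0.91), ([230.1, 174.8, 45.5, 17.6], 0.84)]
stick [([161.8, 141.7, 59.8, 29.1], 0.82), ([234.5, 83.5, 28.3, 40.3], 0.76), ([227.9, 173.8, 47.3, 19.8], 0.59)]
punch [([233.1, 225.4, 150.6, 158.6], 0.83), ([228.4, 175.7, 47.5, 18.9], 0.7)]
alternator [([145.7, 219.7, 43.2, 52.2], 0.95)]
carton [([167.1, 100.2, 36.8, 30.4], 0.59)]
grease_jar [([202.9, 290.5, 30.3, 38.9], 0.74)]
top [[354.4, 0.0, 257.1], [0.0, 354.4, 189.9], [0.0, 0.0, 1.0]] [[0.029, -1.0, -0.001, -0.121], [-0.995, -0.029, -0.097, 0.505], [0.097, 0.003, -0.995, 1.116], [0.0, 0.0, 0.0, 1.0]]
strap [([267.0, 186.3, 29.3, 39.3], 0.94), ([307.9, 236.2, 13.7, 40.9], 0.61)]
stick [([342.5, 263.1, 63.1, 23.9], 0.77), ([271.6, 184.2, 24.0, 39.8], 0.73), ([325.1, 147.6, 36.4, 57.4], 0.7)]
punch [([81.9, 111.5, 160.8, 74.2], 0.62)]
alternator [([248.3, 87.0, 52.4, 39.7], 0.76)]
carton [([381.8, 193.6, 31.0, 31.3], 0.98)]
grease_jar [([192.9, 96.0, 26.0, 26.0], 0.95)]
0.7 [5.20293774e-06 1.95633077e-01 9.80677163e-01 2.61385369e-05]
```

View pics/scene0.png

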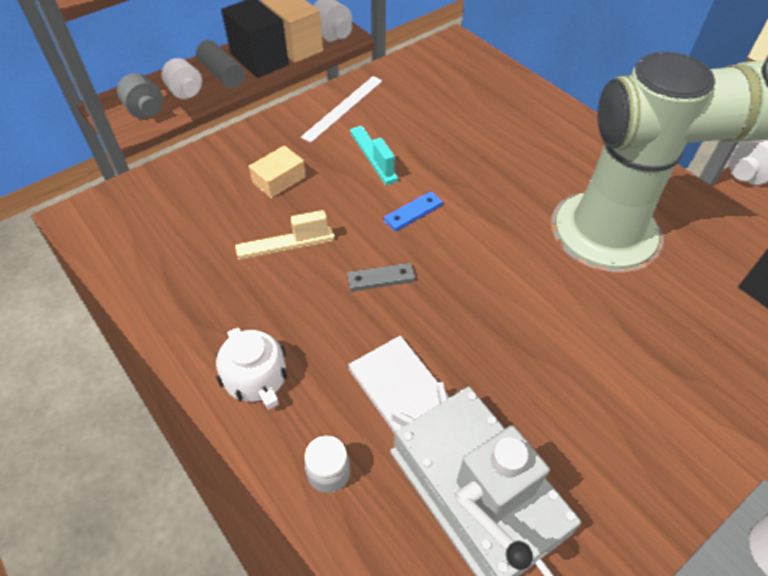

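View pics/top0.png

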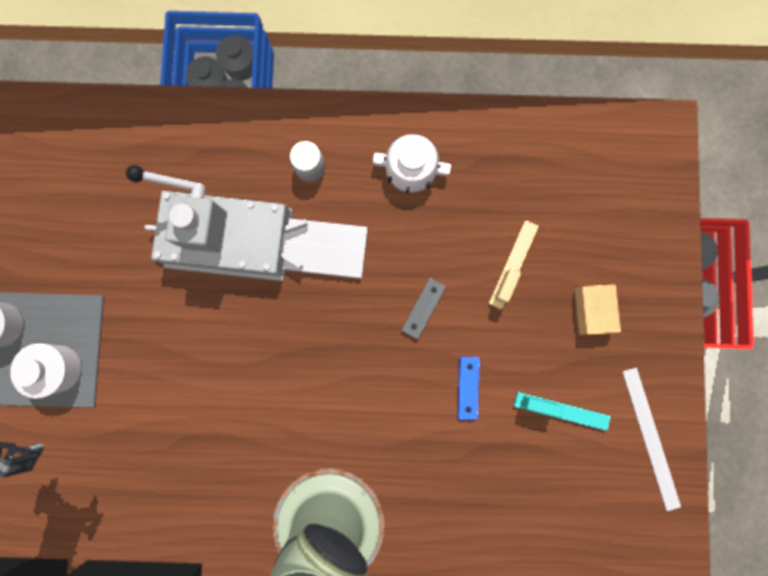

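The dark strap sits at about (381,277) in scene and (423,309) in top. The plywood stick is at (285,237) and (514,265), with its nose pointing away from the robot. The punch bed's near end is at top (365,254), and the feed runs towards world +y. I'll enlarge these areas to pick corners.

```bash
python3 - <<'E'
from cell import bot
import cv2
def crop(n,x0,y0,w,h,s):
    im=bot.camera(n)[y0:y0+h,x0:x0+w,::-1]
    im=cv2.resize(im,None,fx=s,fy=s,interpolation=cv2.INTER_CUBIC)
    for i in range(0,w,20): cv2.putText(im,str(x0+i),(i*s,10),0,.35,(0,0,255)); cv2.line(im,(i*s,0),(i*s,h*s),(0,0,255) ,1) if i%40==0 and 0 else cv2.line(im,(i*s,10),(i*s,18),(0,0,255))
    for i in range(0,h,20): cv2.putText(im,str(y0+i),(0,i*s+4),0,.35,(0,255,0)); cv2.line(im,(24,i*s),(32,i*s),(0,255,0))
    return im
cv2.imwrite("pics/t1.png",crop("top",95,115,155,80,5))
cv2.imwrite("pics/s1.png",crop("scene",220,210,160,150,4)[:600])
a=crop("top",260,140,110,75,5); b=crop("scene",150,130,140,70,5)[:225*5]
import numpy as np
c=np.zeros((a.shape[0]//1+b.shape[0],max(a.shape[1],b.shape[1]),3),np.uint8); c[:a.shape[0],:a.shape[1]]=a; c[a.shape[0]:,:b.shape[1]]=b
c=cv2.resize(c,None,fx=.8,fy=.8,interpolation=cv2.INTER_AREA); cv2.imwrite("pics/ts.png",c); print(c.shape)
E
```

```text
(580, 560, 3)
```

View pics/t1.png

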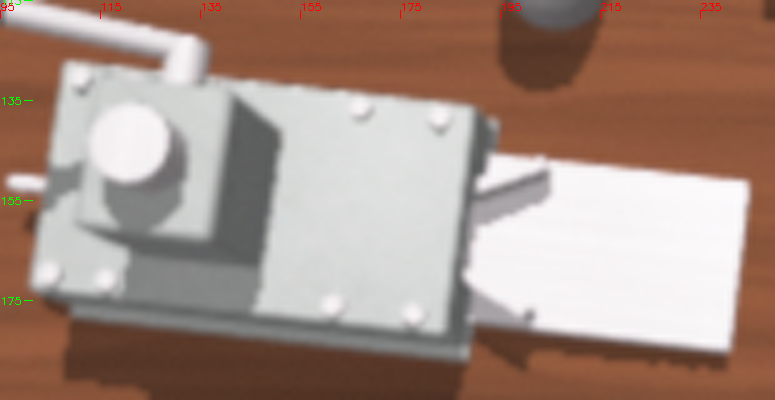

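View pics/s1.png

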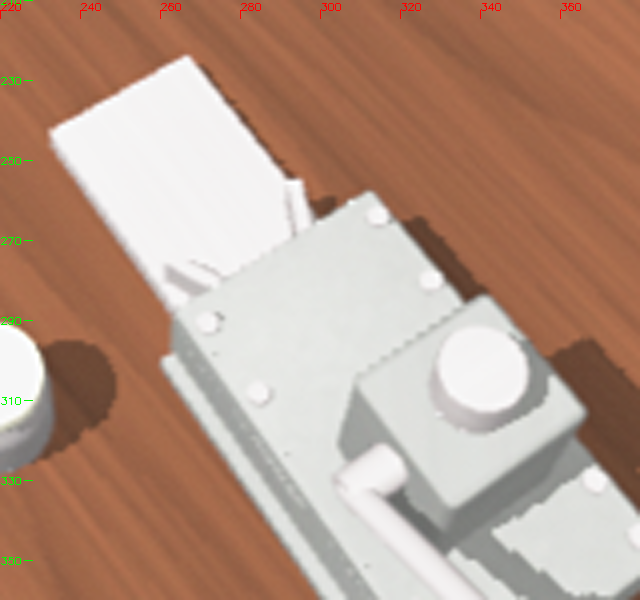

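View pics/ts.png

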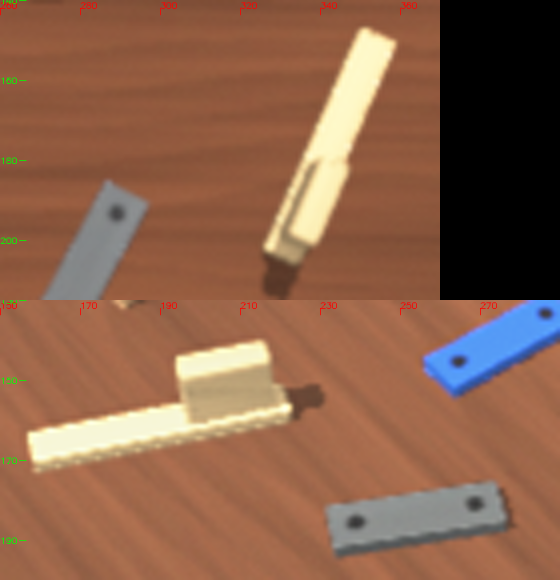

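Picked corners, in original pixels:

| Feature | Top | Scene |
|---|---|---|
| Bed front corners | (244.6,151.4), (240.6,185) | (232.5,243.8), (266.8,224) |
| Guard front-top corners | (189.8,136.2), (184.4,181.6) | (263.5,289.5), (313,257.8) |
| Strap dimples | (289.3,193.3), (276.7,217.3) | (239,185.5), (269,180.8) |
| Stick nose centre | (355,149) | (157.7,166.5) |
| Stick handle top | (339.9,190.6) | (205.7,144.2) |

Next I'll triangulate these.

```bash
cat > h.py <<'E'
from cell import bot
import numpy as np, cv2
P={c:bot.calibration(c)["mtx"]@bot.calibration(c)["extrinsics"][:3] for c in("top","scene")}
def tri(t,s):
    X=cv2.triangulatePoints(P["top"],P["scene"],np.array(t,float).reshape(2,1),np.array(s,float).reshape(2,1))[:,0]; return X[:3]/X[3]
def back(c,p,z):   # pixel -> point on plane z
    H=P[c][:,[0,1,3]].copy(); H[:,2]+=P[c][:,2]*z
    q=np.linalg.solve(H,[p[0],p[1],1]); return np.r_[q[:2]/q[2],z]
E
python3 - <<'E'
from h import *
np.set_printoptions(precision=4,suppress=True)
pts=dict(bed1=((244.6,151.4),(232.5,243.75),.02),bed2=((240.6,185),(266.75,224),.02),g1=((189.8,136.2),(263.5,289.5),.08),g2=((184.4,181.6),(313,257.75),.08),
d1=((289.25,193.25),(239,185.5),.014),d2=((276.7,217.3),(269,180.75),.014),nose=((354.9,149),(157.7,166.6),.014),handle=((339.9,190.6),(205.7,144.2),.07))
for k,(t,s,z) in pts.items(): print(k,tri(t,s),back("top",t,z)[:2],back("scene",s,z)[:2])
for r in [((108.2,127.4),.08),((101.6,173),.08)]: print(back("top",*r))
im=bot.camera("top"); hsv=cv2.cvtColor(im,cv2.COLOR_RGB2HSV)
for n,lo,hi,(x0,y0,x1,y1) in(("strap",(0,0,40),(180,60,170),(262,180,302,232)),("stick",(15,40,170),(35,160,255),(315,140,368,212))):
    m=np.zeros(im.shape[:2],np.uint8); m[y0:y1,x0:x1]=cv2.inRange(hsv,lo,hi)[y0:y1,x0:x1]
    c=max(cv2.findContours(m,0,2)[0],key=cv2.contourArea); r=cv2.minAreaRect(c); print(n,r, [back("top",q,.014)[:2] for q in cv2.boxPoints(r)])
E
```

```text
bed1 [ 0.635  -0.0613  0.012 ] [ 0.6335 -0.0617] [ 0.6373 -0.0572]
bed2 [ 0.5237 -0.0524  0.014 ] [ 0.5228 -0.0524] [ 0.5265 -0.0498]
g1 [0.6669 0.1098 0.0681] [0.664  0.1074] [0.6704 0.1137]
g2 [0.5214 0.12   0.0722] [0.5216 0.1172] [0.5241 0.1233]
d1 [ 0.5017 -0.2112  0.0085] [ 0.5012 -0.2108] [ 0.5041 -0.2077]
d2 [ 0.4211 -0.171   0.0094] [ 0.4222 -0.172 ] [ 0.4227 -0.1673]
nose [ 0.6549 -0.4252  0.007 ] [ 0.6533 -0.4232] [ 0.657  -0.4192]
handle [ 0.5105 -0.3643  0.0636] [ 0.5089 -0.362 ] [ 0.514  -0.3595]
[0.6845 0.3628 0.08  ]
[0.5408 0.373  0.08  ]
strap ((281.9496765136719, 205.28524780273438), (12.63982105255127, 40.484066009521484), 28.442928314208984) [array([ 0.4124, -0.1402]), array([ 0.5295, -0.1997]), array([ 0.5109, -0.2362]), array([ 0.3941, -0.1764])]
stick ((342.8017272949219, 176.1293182373047), (12.342806816101074, 60.79488754272461), 23.198589324951172) [array([ 0.4774, -0.3275]), array([ 0.6636, -0.4041]), array([ 0.6484, -0.4414]), array([ 0.4627, -0.3643])]
```

```bash
cat >> h.py <<'E'
F=np.array([.0797,.9968,0]); MOUTH=np.array([.594,.1147,0]); YAW=1.491
STRAP=np.array([.4622,-.1888,0]); SY=-.466
STICK=np.array([.5115,-.3607,0]); KY=-.396
def q(yaw): return [0,np.cos(yaw/2),np.sin(yaw/2),0]
def at(d,z,lat=0): return MOUTH+F*d+np.array([0,0,z])+lat*np.array([-F[1],F[0],0])  # lat: +y of punch
def up(p,z): return [p[0],p[1],z]
E
python3 - <<'E'
from h import *
for fl in(0,np.pi,-np.pi):
    for nm,p,y in(("strap",up(STRAP,.001),SY+fl),("place+",at(-.103,.021),YAW+fl),("place-",at(-.103,.021),YAW-np.pi+fl),("stick",up(STICK,.03),KY+fl),("start",at(-.36,.05),YAW+fl),("end",at(-.085,.05),YAW+fl),("lay",at(-.42,.03),YAW+fl)):
        s=bot.solve_ik(list(p),q(y)); print(nm,round(y,2),None if s is None else np.round(s,2))
E
```

```text
strap -0.47 [-0.54  0.52 -0.59  0.46  0.    3.07]
place+ 1.49 [-0.11  0.61 -0.34  0.62  0.    1.55]
place- -1.65 [-0.11  0.61 -0.34  0.62  0.   -1.6 ]
stick -0.4 [-0.73  0.65 -0.22  0.7   0.    2.81]
start 1.49 [-0.53  0.61 -0.23  0.72  0.    1.12]
end 1.49 [-0.07  0.57 -0.32  0.69  0.    1.58]
lay 1.49 [-0.61  0.67 -0.18  0.72  0.    1.04]
strap 2.68 [-0.54  0.52 -0.59  0.46  0.   -0.07]
place+ 4.63 [-0.11  0.61 -0.34  0.62  0.   -1.6 ]
place- 1.49 [-0.11  0.61 -0.34  0.62  0.    1.55]
stick 2.75 [-0.73  0.65 -0.22  0.7   0.   -0.34]
start 4.63 [-0.53  0.61 -0.23  0.72  0.   -2.02]
end 4.63 [-0.07  0.57 -0.32  0.69  0.   -1.57]
lay 4.63 [-0.61  0.67 -0.18  0.72  0.   -2.1 ]
strap -3.61 [-0.54  0.52 -0.59  0.46  0.   -0.07]
place+ -1.65 [-0.11  0.61 -0.34  0.62  0.   -1.6 ]
place- -4.79 [-0.11  0.61 -0.34  0.62  0.    1.55]
stick -3.54 [-0.73  0.65 -0.22  0.7   0.   -0.34]
start -1.65 [-0.53  0.61 -0.23  0.72  0.   -2.02]
end -1.65 [-0.07  0.57 -0.32  0.69  0.   -1.57]
lay -1.65 [-0.61  0.67 -0.18  0.72  0.   -2.1 ]
```

```bash
python3 - <<'E'
from h import *
bot.move_pose([.36,-.12,.25],q(2.68))
bot.move_pose(up(STRAP,.08),q(2.676))
bot.move_linear(up(STRAP,.001),speed=.1,until_force=8)
print("z",bot.read_position())
bot.set_gripper(0.0,60); print("w",bot.read_gripper_width(),bot.read_finger_force())
bot.move_linear(up(STRAP,.10),speed=.15); print(bot.read_gripper_width(),bot.read_ft_force(),bot.read_clock())
im=bot.camera("scene"); cv2.imwrite("pics/g1.png",cv2.resize(im[100:300,160:360,::-1],None,fx=2,fy=2))
E
```

```text
z [ 0.46267339 -0.18905892  0.001604  ]
w 0.44926112846512095 60.84325075149536
0.45214291705601356 [ 0.69145357  0.58983673 -3.86555066] 6.3417
```

View pics/g1.png

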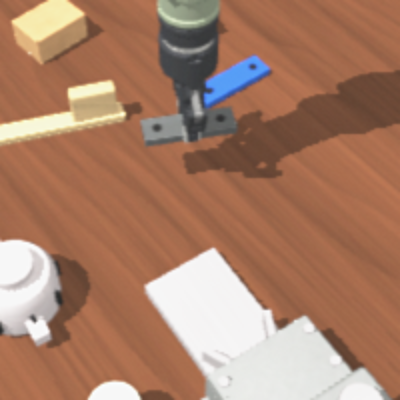

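The strap is held level near its middle, at (190,126) in the crop. Now I'll place it on the bed.

```bash
python3 - <<'E'
from h import *
np.set_printoptions(precision=4,suppress=True)
p=at(-.105,.10); bot.move_pose(list(p),q(YAW))
bot.move_linear(up(p,.035),speed=.12)
print(bot.move_linear(up(p,.018),speed=.03,until_force=5),bot.read_position())
bot.set_gripper(.75); bot.move_linear(up(p,.14),speed=.2)
bot.move_pose([.50,-.26,.2],q(KY-np.pi+2*np.pi))
print(bot.read_clock())
im=bot.camera("top"); cv2.imwrite("pics/p1.png",cv2.resize(im[115:195,95:250,::-1],None,fx=5,fy=5,interpolation=cv2.INTER_CUBIC))
E
```

```text
True [0.5859 0.01   0.0217]
11.6583
```

View pics/p1.png

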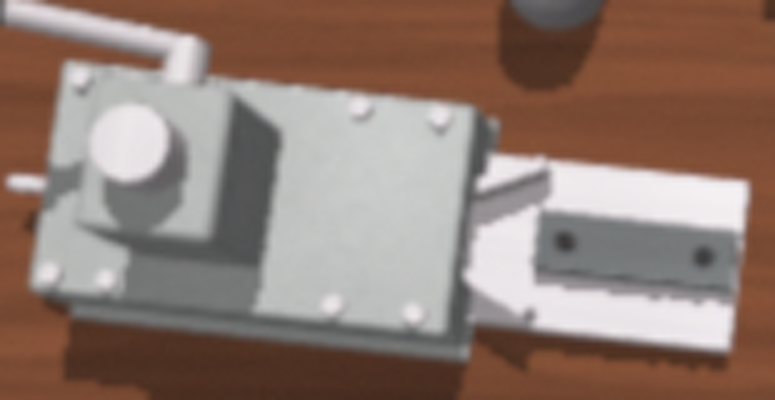

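The strap lies in line with the bed (slope 0.107 against 0.103) and within about 1.5 mm of its centreline, so no correction is needed. Next I'll pick up the stick.

```bash
python3 - <<'E'
from h import *
np.set_printoptions(precision=4,suppress=True)
g=KY+np.pi; Z=.027
bot.set_gripper(1.0)
bot.move_pose(up(STICK,.10),q(g))
print(bot.move_linear(up(STICK,Z),speed=.12,until_force=8),bot.read_position())
bot.set_gripper(0.0,80); print("w",bot.read_gripper_width(),bot.read_finger_force())
bot.move_linear(up(STICK,.15),speed=.2)
bot.move_pose(list(at(-.37,.15)),q(YAW+np.pi))
bot.move_linear(at(-.37,Z+.022),speed=.15)
print(bot.read_gripper_width(),bot.read_ft_force(),bot.read_position(),bot.read_clock())
a=bot.camera("top")[110:240,180:310,::-1]; b=bot.camera("scene")[120:300,180:310,::-1]
a=cv2.resize(a,None,fx=3,fy=3,interpolation=cv2.INTER_CUBIC); b=cv2.resize(b,(390,540),interpolation=cv2.INTER_CUBIC)
a=cv2.copyMakeBorder(a,0,150,0,0,0); cv2.imwrite("pics/k1.png",np.hstack([a,b]))
E
```

```text
False [ 0.5122 -0.3609  0.0281]
w 0.2714268812934916 78.66134405136108
0.2705018925077028 [-0.0942  0.6307 -1.3419] [ 0.5651 -0.2545  0.0497] 17.125
```

View pics/k1.png

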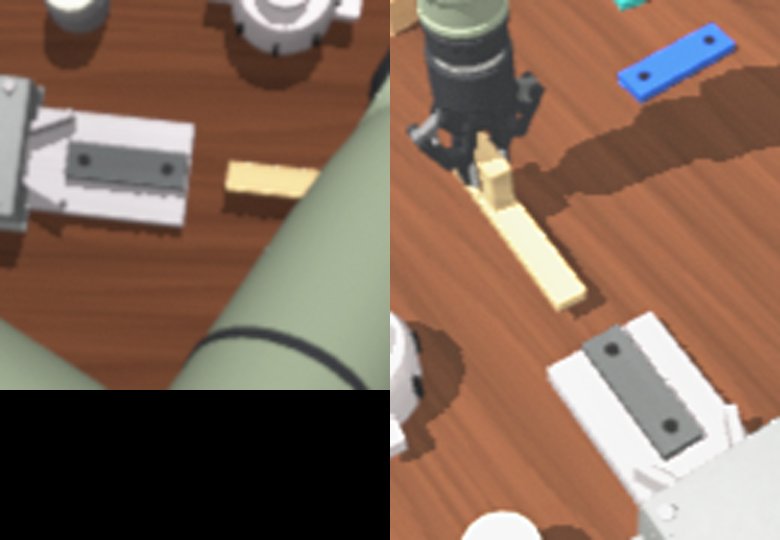

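The stick is in line behind the strap, nose at (227,178) and strap rear at (188,172) in the top crop. Pushing gently now.

```bash
python3 - <<'E'
from h import *
np.set_printoptions(precision=4,suppress=True)
z=.049
for d,v in((-.20,.06),(-.075,.03)):
    h=bot.move_linear(at(d,z),speed=v,until_force=14)
    p=bot.read_position(); print(h,"nose d",(p-MOUTH)@F+.155,bot.read_ft_force(),bot.read_clock())
    if h: break
im=bot.camera("top"); cv2.imwrite("pics/q1.png",cv2.resize(im[115:195,75:250,::-1],None,fx=4,fy=4,interpolation=cv2.INTER_CUBIC))
E
```

```text
False nose d -0.04507598624934947 [ 0.0346 -3.4511 -0.7854] 20.2083
True nose d 0.043198656622483095 [-1.2077 -0.9489  0.1212] 22.9167
```

View pics/q1.png

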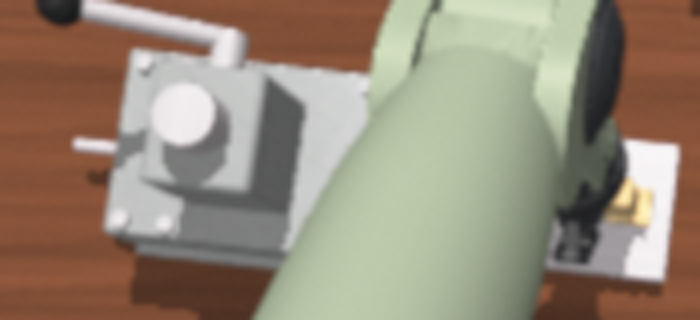

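The rod tip moved from column 96.4 to 93.3, about 10 mm, so the plunger looks home. I'll confirm with a slow press, then withdraw.

```bash
python3 - <<'E'
from h import *
np.set_printoptions(precision=4,suppress=True)
z=.049
for k in range(2):
    d=(bot.read_position()-MOUTH)@F
    h=bot.move_linear(at(d+.012,z),speed=.012,until_force=15)
    f=bot.read_ft_force(); bot.wait(.15); p=bot.read_position(); print(h,"nose d",(p-MOUTH)@F+.155,f,bot.read_ft_force(),bot.read_clock())
E
```

```text
True nose d 0.043043313871296285 [-0.7914 -3.1373  3.7091] [-0.2697 -1.9949  3.4804] 23.6667
True nose d 0.04298638881597654 [-0.9717 -2.3418  3.5034] [-0.8304 -1.6949  3.353 ] 24.3583
```

```bash
python3 - <<'E'
from h import *
np.set_printoptions(precision=4,suppress=True)
bot.move_linear(at(-.41,.051),speed=.12)
print(bot.move_linear(at(-.41,.0255),speed=.04,until_force=5),bot.read_position())
bot.set_gripper(1.0); 
bot.move_linear(at(-.41,.16),speed=.15)
bot.move_pose([.33,-.25,.25],q(YAW+np.pi)); print(bot.read_clock())
a=bot.camera("top")[100:260,80:340,::-1]; b=bot.camera("scene")[90:384,130:390,::-1]
a=cv2.resize(a,None,fx=1.8,fy=1.8,interpolation=cv2.INTER_CUBIC); b=cv2.resize(b,None,fx=1.2,fy=1.2,interpolation=cv2.INTER_CUBIC)
a=cv2.copyMakeBorder(a,0,b.shape[0]-a.shape[0],0,0,0); cv2.imwrite("pics/e1.png",np.hstack([a,b]))
cv2.imwrite("pics/e2.png",cv2.resize(bot.camera("top")[115:195,75:250,::-1],None,fx=4,fy=4,interpolation=cv2.INTER_CUBIC))
E
```

```text
True [ 0.561  -0.294   0.0275]
30.225
```

View pics/e1.png

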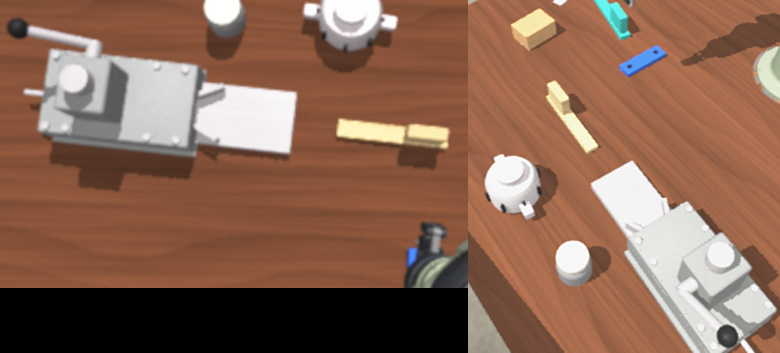

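View pics/e2.png

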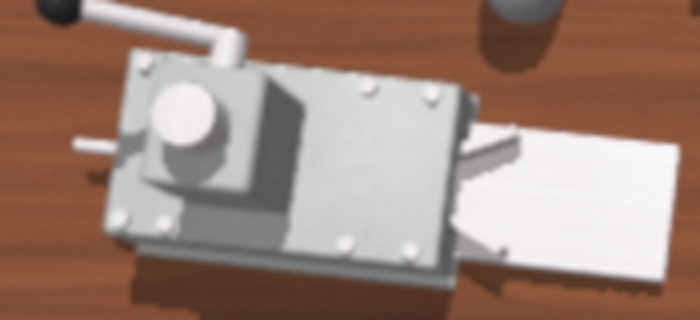

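The strap is out of sight in the channel and the rod tip is still out at (73,143). The stick lies flat on the bench at (393,134), and the alternator, carton and jar are where they were. I'm handing it in.

```bash
python3 -c "
from cell import bot
print(bot.close_job())"
```

```text
the job is handed in; nothing more can be done
None
```

I handed the job in at about 30 s of the 64 s allowed, and it returned no verdict: the strap is in the channel with the plunger pushed home (rod moved about 10 mm, hard end reached), the stick lies released on the bench, and the alternator, carton and jar look undisturbed.

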